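# Park the well plate on the magnet with the sprung shuttle

### The arm

A 6-joint arm with a two-finger parallel gripper is mounted at the origin on a cart in front of the work surface, level with it; the furniture and walls round the work are solid. World frame = base frame: x ahead of the robot, y to its left, z up, the work surface at z = 0. Lengths are in m, angles in rad, forces in N, time in s.
With the tool pointing down it reaches from about 0.2 to 0.875 m from the base axis. Payload 3.4 kg.
Tool frame: the origin (TCP) lies on the centre line of the jaws, within the pads' length; the fingertips stand r.finger_overhang ahead of it and the grasp point (between the pads) lies 5 mm behind it (r.finger_overhang is the distance from the TCP to the fingertips, in m); z points along the fingers, y is the line along which they close (so a half turn about z gives the same grasp; the last joint's range is limited). The gripper opens to 94 mm and grips with 3 to 60 N. Pads are 16 mm wide; open, the fingers measure 119 mm over their backs; the gripper's body (75 mm by 177 mm) begins 78 mm behind the grasp point.
Start: joints at [1.189, 0.276, 1.505, -0, 1.361, -0.121], TCP at [0.148, 0.556, 0.182] pointing down, gripper open.
Joint ranges: [-2.89, 2.89], [-0.75, 2.08], [0.22, 2.7], [-1.18, 4.32], [0.11, 2.71], [-2.7, 2.7]. Speed limits (rad/s): [2.57, 2.57, 3.14, 3.14, 3.14, 3.14].

### API

Orientations are given as a unit quaternion [w, x, y, z].
In Python, from rig import r gives the robot as it stands. The module is installed in compiled form; this text tells all that it offers.
- The arm moves only by the tool jog_arm, never from a script. Its argument "rows" is a list of rows, each a list of 4 numbers: the shift along the tool's x, y, z in m, then the turn about the tool's z in rad. In form: [[tx, ty, tz, roll], ...]. A call has 1 to 12 rows; each row is the pose to reach, as a shift and turn from the pose commanded when the call began, along the tool's axes at that moment; what a row does not reach only later rows make up. A row lasts 1/12 s, in which the tool goes at most 41.7 mm and 7.16 degrees, less where a joint would pass 70% of its speed; a pose out of reach is approached as far as the arm can. A call with a gripper value outside its range is refused whole. "fingers" is the gripper's target within -1 to 1 (shut at 1, half-way at 0, fully open at -1), set as the call begins (left out, the last holds). The fingers move at their own pace and stop on an object; "squeeze" is the grip in N (left out, the last holds). Time passes only in rows, so rows that repeat a pose let the fingers close. It gives the time, the measured TCP pose, the force, the opening and the grip force at its end, in the units of the state.
- r.sense(): the state, without advancing time (a new reading comes with each control period).
- r.camera(name): name is "scene" or "top" or "wrist"; returns the picture (400x640x3 uint8, red, green, blue); there is no depth.
- r.get_calibration(name): a dict with "K" (3x3 intrinsics, pixels), "k1" (the pictures are not rectified: a ray, as slopes to the right and down, at radius r is drawn at 1 + k1 r^2 times it, then the intrinsics apply), "rvec" (rotation vector, rad) and "tvec" (3), from world to camera coordinates, as OpenCV has them. Camera axes: x right, y down, z forward; pixel columns grow to the right and rows downward; lengths in m; the calibration is good to about 2 mm. A picture is of the moment at which its call begins: read the wrist's pose just before it. get_calibration takes no time and is no camera call; for the wrist camera it gives the pose at the moment of the call.
- r.finish_job(): hands the job in; it is judged then, once.
Trained networks look in the newest picture that a camera, given by its name, has taken for a name from the list of things; names that differ only in an ending like _2 or _b are one class to them, and where a whole thing is asked for, a point or a joint stands for the part that bears it (a point fixed in the world has none). Each returns a list of dicts, best first, with "p" (0 to 1); they miss things now and then, are a little off and sometimes report something else, mostly with a low value. They report only what shows in the picture. A call takes as long as a camera call.
- r.find_in(camera, name): "centre" ([x, y, z] in m, in the coordinates of the camera as it stood for that picture, good to about 4 mm: the middle of the surface that is visible of it).
- r.landmark_of(camera, name): "centre" ([x, y, z] in m, in the coordinates of the camera as it stood for that picture, good to about 4 mm: a listed point, or the origin of a listed thing).
The state is a dict: "time": time; "qpos": joint angles; "dq": joint speeds; "joint_efforts": joint torques, N m; "eef_pos": TCP position; "eef_rot": TCP orientation; "contact_force": force on the tool from outside, world axes, zero at the start; "torque": the same for the moment, N m; "grip_width": opening from 0.0 (shut) to 1.0 (fully open); "grasp_force": force on a finger pad.
Only numpy, scipy, OpenCV 4.12 (cv2) and the standard library are available. Lean on these libraries where they do the work, as an engineer would, in place of code of your own. Each camera call takes 0.05 s, during which the arm holds its last target. There are 200 camera calls.

### The job

The well plate is to be parked over the magnet block of the shuttle. With your fingertips only, swing the retaining arm across the plate as far as it goes, then push the carriage by its upright push plate all the way in to its stop and let it go, so that it springs back by itself and latches on the stop pin over the magnet. Grasp and lift nothing, do not press on the plate or handle the stop pin, and leave the other things on the bench where they are.

Things in the scene. Friction and masses are not known exactly. Their poses are not given: they have to be found in the camera images.
- shuttle: the plate shuttle, fixed on the bench: grey bed plate 260 x 244 mm, top at 10 mm, guide rods along its x, a magnet block (centre at x = +19 mm, 43 mm high) on it, a dark return cylinder along its -y side, the stop pin's bracket on its +y side. Origin: centre of the underside; z up; x is the way the carriage is pushed in, to the robot's left, turned up to 0.35 rad either way
- carriage (a joint): travel of the carriage (the open frame with the plate) along the shuttle's x, m: 0 home (start), 0.108 inner stop, 0.075 latched. A spring drives it home with 2.7 N at 0 and 4.6 N at 0.108, damped 22 N per m/s. Going in, a ramp on it lifts the stop pin; past about 0.08 the pin has dropped behind the ramp's shoulder and catches the returning carriage at 0.075
- push_plate (a point): centre of the rubber face of the upright push plate on the carriage's outer end; the face looks to the shuttle's -x. Plate 64 mm wide (along y), 10 mm thick, top edge 92 mm above the bench, this point 72 mm. Nothing in front of it is over 45 mm high. Moves with the carriage; at home at x = -115.5 mm, y = 0 in the shuttle's frame
- retainer (a joint): angle of the retaining arm, rad, counter-clockwise from above: 0 parked along the carriage's -y side, pointing along the shuttle's +x; it starts between 0 and 0.35; 1.60 is its stop, where it lies across the plate, pointing along +y. Stiff pivot (0.03 N m), stays where it is left
- retainer_hinge (a point): pivot of the retaining arm, on the carriage, 64 mm above the bench (underside of the arm; the arm is 5 mm thick, 12 mm wide and clears the plate by 1.5 mm)
- retainer_peg (a point): centre of the top of the black peg that stands on the arm's free end, to push it by: 10 mm diameter, from 69 to 94 mm above the bench, its axis 50 mm from the pivot. Top of the plate: 62.5 mm, so a fingertip at 74 mm pushes the peg and clears the plate and the arm
- stop_pin (a joint): lift of the sprung stop pin, m: 0 down, 0.008 on the crest of the ramp, at most 0.013
- stop_pin_knob (a point): top of the stop pin's black knob, 20 mm diameter, about 104 mm above the bench when the pin is down; at x = +14 mm, y = +100 mm in the shuttle's frame
- nest (a point): centre of the floor of the nest in the carriage, where the plate rests, 47.5 mm above the bench; the nest's walls are 8.5 mm high
- well_plate: white well plate, 86 x 128 x 15 mm, loose in the nest with about 1.5 mm play on each side. Origin: centre of its underside; z up
- check_vial: small capped vial, 26 mm diameter, 62 mm high, standing beyond the shuttle's inner (+x) end, on the side of the retaining arm (-y)
- calib_vial: another small capped vial, 26 mm diameter, 62 mm high, standing beyond the shuttle's inner (+x) end, on the side of the stop pin (+y)
- petri: closed petri dish, 62 mm diameter, 15 mm high, lying off the shuttle's outer (-x) end
- timer: bench timer, 66 x 62 x 18 mm, lying behind the shuttle

How it is judged:
By the outcome, as a careful person would: the job done as asked, in the order asked, and still so for the second after the job is handed in, with the robot touching nothing.
It also fails if it takes over 45 s, if anything falls off the work surface, if the arm or the gripper's body presses on something with over 40 N, if the wrist force passes 120 N, or if a joint passes its speed limit or range.

## Working session

There is one attempt and no reset: what is moved stays moved. The work goes in short steps, Python scripts to look and compute and a tool call to move; the robot and the scene stay as the last step left them, time stands still between calls to the robot, and variables do not carry over. Pictures are saved under pics/ and viewed, at most 10 in all, crops included, and the job is handed in when it is done.

Besides the shell and the picture viewer there is one more tool, called after "Emit:" as name(argument=value, ...) on one line, values as JSON. jog_arm: Moves the arm, as the interface text tells. Its arguments: {"type":"object","properties":{"rows":{"type":"array"},"fingers":{"type":"number"},"squeeze":{"type":"number"}},"required":["rows"]}

```bash
mkdir -p pics; cat > h.py <<'E'
import numpy as np,cv2
from rig import r
def cw(cam,p):
    c=r.get_calibration(cam);R=cv2.Rodrigues(np.array(c["rvec"],float))[0]
    return R.T@(np.array(p)-np.array(c["tvec"]).ravel())
def marks(cam,names):
    for n in names:
        o=r.landmark_of(cam,n)
        print(cam,n,[(round(d["p"],2),np.round(cw(cam,d["centre"]),4).tolist()) for d in o[:2]])
def snap(cam,f):
    im=r.camera(cam);cv2.imwrite("pics/"+f,im[:,:,::-1]);return im
def px(cam,P):
    c=r.get_calibration(cam);R=cv2.Rodrigues(np.array(c["rvec"],float))[0]
    q=R@np.array(P)+np.array(c["tvec"]).ravel();s=q[:2]/q[2];s=s*(1+c["k1"]*(s@s));K=np.array(c["K"]);return (K@np.r_[s,1])[:2]
def ray(cam,uv,z):
    c=r.get_calibration(cam);R=cv2.Rodrigues(np.array(c["rvec"],float))[0];K=np.array(c["K"])
    d=(np.linalg.inv(K)@np.r_[uv,1])[:2];s=d.copy()
    for _ in range(20): s=d/(1+c["k1"]*(s@s))
    o=-R.T@np.array(c["tvec"]).ravel();v=R.T@np.r_[s,1];return o+v*(z-o[2])/v[2]
E
python3 - <<'E'
from h import *
s=r.sense();print(s,r.finger_overhang)
for c in("top","scene"):
    snap(c,c+"1.png");marks(c,["shuttle","push_plate","retainer_hinge","retainer_peg","stop_pin_knob","nest","well_plate","check_vial","calib_vial","petri","timer"])
E
```

```text
{'time': 0.0, 'qpos': array([ 1.18898775e+00,  2.76607436e-01,  1.50608211e+00,  2.09403335e-05,
        1.36068945e+00, -1.20994018e-01]), 'dq': array([-7.02633532e-04,  2.52948201e-05,  1.91326209e-03, -9.91170155e-04,
        2.20503767e-04, -6.15245442e-04]), 'joint_efforts': array([-9.04577337e-04, -4.04565990e+01, -2.37230337e+01,  6.99673081e-02,
        3.43454909e-02, -1.03402249e-04]), 'eef_pos': array([0.14804823, 0.55500916, 0.18111801]), 'eef_rot': array([-2.32102682e-04,  1.30040096e-01,  9.91508334e-01, -8.62547332e-04]), 'contact_force': array([-0.49126153,  0.27148827,  0.48463113]), 'torque': array([-0.01398891, -0.00311678, -0.00411456]), 'grasp_force': 0.0, 'grip_width': 0.9973500370700179} 0.014
top shuttle [(0.71, [0.465, -0.0622, 0.0072]), (0.69, [0.5553, -0.1345, 0.0621])]
top push_plate [(0.43, [0.441, -0.2484, 0.0035])]
top retainer_hinge []
top retainer_peg [(0.56, [0.5388, -0.0863, 0.0969]), (0.19, [0.4639, -0.0617, 0.006])]
top stop_pin_knob [(0.47, [0.3632, -0.0583, 0.1002]), (0.47, [0.5525, -0.1315, 0.0607])]
top nest []
top well_plate [(0.76, [0.4717, 
[... 214 characters left out ...]
59, [0.7092, 0.0694, 0.004])]
scene shuttle [(0.81, [0.4644, -0.062, -0.0013])]
scene push_plate [(0.55, [0.4859, -0.1734, 0.0735]), (0.33, [0.7099, 0.0689, -0.0023])]
scene retainer_hinge [(0.73, [0.5554, -0.1316, 0.0658])]
scene retainer_peg [(0.69, [0.5342, -0.0861, 0.0927])]
scene stop_pin_knob [(0.5, [0.3604, -0.0586, 0.1044])]
scene nest [(0.57, [0.4723, -0.1153, 0.0475])]
scene well_plate [(0.9, [0.4719, -0.1198, 0.0466])]
scene check_vial [(0.92, [0.4573, 0.109, 0.0007]), (0.58, [0.4648, -0.0627, 0.0014])]
scene calib_vial [(0.91, [0.4075, 0.1019, -0.002])]
scene petri [(0.92, [0.4474, -0.2467, 0.001]), (0.72, [0.5564, -0.1345, 0.0646])]
scene timer [(0.85, [0.7071, 0.0652, -0.002])]
```

View pics/top1.png

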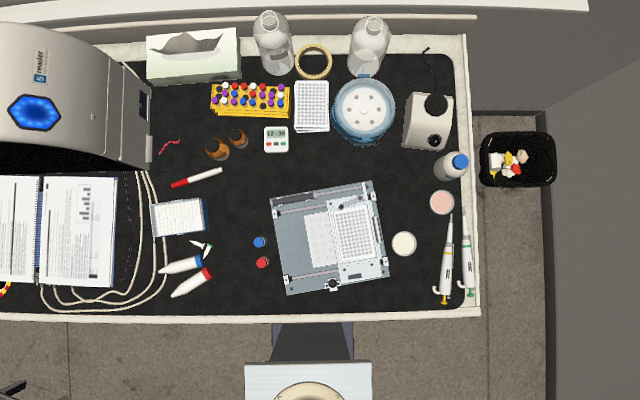

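View pics/scene1.png

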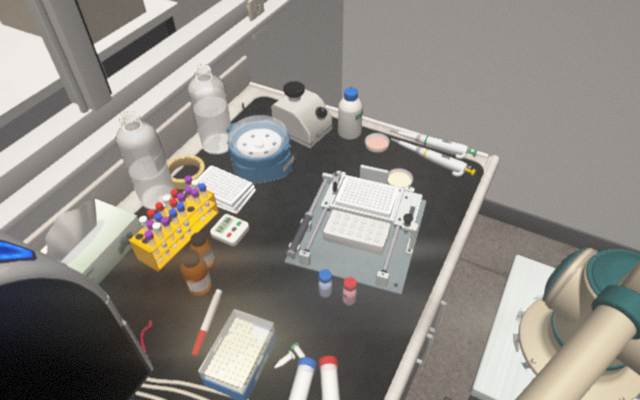

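The top view shows the shuttle at about (328,237), turned about 10° (corners (270,200), (372,181), (389,277), (290,294)). The retainer is on the far side and the knob is at (332,284). In the scene view, the push plate is at (374,173), the vials are at (325,283) and (349,291), and the petri dish is at (400,178). I'm moving closer with the fingers shut.

Emit:
jog_arm(rows=[[-0.026, -0.028, -0.01, 0.09], [-0.052, -0.056, -0.02, 0.18], [-0.078, -0.084, -0.03, 0.27], [-0.104, -0.112, -0.04, 0.36], [-0.13, -0.14, -0.05, 0.45], [-0.156, -0.168, -0.06, 0.54], [-0.182, -0.196, -0.07, 0.63], [-0.208, -0.224, -0.08, 0.72], [-0.234, -0.252, -0.09, 0.81], [-0.26, -0.28, -0.1, 0.9], [-0.286, -0.308, -0.1, 0.99], [-0.312, -0.336, -0.1, 1.08]], fingers=1, squeeze=10)

```text
time: 2.2
eef_pos: [0.3639, 0.1489, 0.283]
eef_rot: [0.001, 0.623, 0.782, 0.001]
contact_force: [-0.1, -0.3, -0.6]
grip_width: 0.191
grasp_force: 0.0
```

```bash
cat >> h.py <<'E'
from scipy.spatial.transform import Rotation as Ro
def to(P,yaw=None):
    s=r.sense();R=Ro.from_quat(np.array(s["eef_rot"])[[1,2,3,0]]).as_matrix()
    y=np.arctan2(R[1,0],R[0,0]);print("pos",s["eef_pos"].round(4),"yaw",y.round(4),"t",round(s["time"],2),"f",s["contact_force"].round(1))
    P=np.atleast_2d(P);print("shift\n",((P-s["eef_pos"])@R).round(4))
    if yaw is not None: print("roll",round((y-yaw+np.pi)%(2*np.pi)-np.pi,3))
E
python3 -c "
from h import *
to([0.50,-0.12,0.28],1.13)
c=[ray('top',p,0.01) for p in [(270,200),(372,181),(389,277),(290,294)]]
print(np.round(c,3),np.mean(c,0))"
```

```text
pos [0.3639 0.1489 0.283 ] yaw 1.7966 t 2.2 f [-0.1 -0.3 -0.6]
shift
 [[-0.2925  0.0724  0.0032]]
roll 0.667
[[ 0.559  0.084  0.01 ]
 [ 0.602 -0.171  0.01 ]
 [ 0.362 -0.207  0.01 ]
 [ 0.327  0.039  0.01 ]] [ 0.46250593 -0.06375745  0.01      ]
```

Emit:
jog_arm(rows=[[-0.03, 0.007, 0, 0.08], [-0.06, 0.014, 0, 0.16], [-0.09, 0.021, 0, 0.24], [-0.12, 0.029, 0, 0.32], [-0.15, 0.036, 0, 0.4], [-0.18, 0.044, 0, 0.48], [-0.21, 0.052, 0, 0.56], [-0.24, 0.06, 0, 0.64], [-0.27, 0.067, 0, 0.667], [-0.29, 0.072, 0, 0.667], [-0.2925, 0.0724, 0, 0.667], [-0.2925, 0.0724, 0, 0.667]])

```text
time: 3.2
eef_pos: [0.5004, -0.1185, 0.2814]
eef_rot: [-0.001, 0.844, 0.536, -0.0]
contact_force: [0.1, 0.6, -0.2]
grip_width: 0.004
grasp_force: 0.0
```

```bash
python3 - <<'E'
from h import *
to([0.5,-.12,.28],1.13)
snap("wrist","w1.png")
marks("wrist",["shuttle","push_plate","retainer_hinge","retainer_peg","stop_pin_knob","nest","well_plate"])
E
```

```text
pos [ 0.5004 -0.1185  0.2814] yaw 1.132 t 3.2 f [ 0.1  0.6 -0.2]
shift
 [[-0.0015  0.0003  0.0014]]
roll 0.002
wrist shuttle [(0.73, [0.4609, -0.0651, -0.0008])]
wrist push_plate [(0.89, [0.483, -0.1716, 0.072])]
wrist retainer_hinge []
wrist retainer_peg [(0.9, [0.5379, -0.0818, 0.0926])]
wrist stop_pin_knob [(0.67, [0.364, -0.063, 0.1072]), (0.45, [0.5357, -0.0838, 0.0955])]
wrist nest [(0.48, [0.4574, 0.1097, 0.0018])]
wrist well_plate []
```

View pics/w1.png

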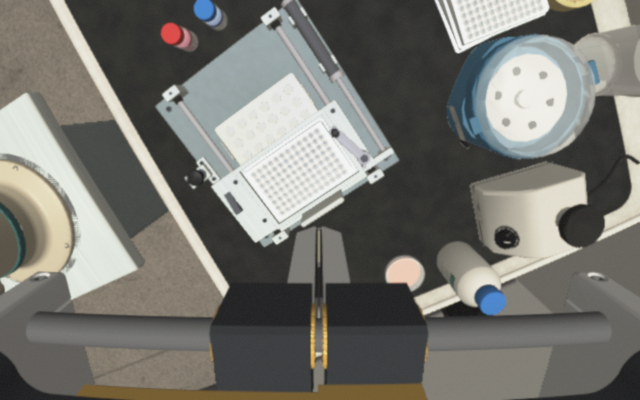

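The wrist view shows the peg at (334,132), the hinge at (366,159), the push plate at (322,207), the knob at (195,178), and shut fingertips at (318,230).

```bash
python3 - <<'E'
from h import *
for n,p,z in [("peg",(334,131),.094),("hinge",(366,159),.07),("knob",(194,178),.104),("c1",(156,106),.01),("c2",(283,2),.01),("c3",(399,158),.01),("c4",(264,246),.01),("plateTopL",(301,222),.092),("plateTopR",(343,195),.092)]:
    print(n,ray("wrist",p,z).round(4))
# fit
S=np.array([0.4635,-0.0632]);
pp=np.array([.4845,-.1725]);kn=np.mean([[.3632,-.0583],[.3604,-.0586],[.364,-.063],ray("wrist",(194,178),.104)[:2]],0)
from scipy.optimize import least_squares
def f(v):
    c,s=np.cos(v[2]),np.sin(v[2]);R=np.array([[c,-s],[s,c]])
    return np.r_[v[:2]-S,v[:2]+R@[-.1155,0]-pp,v[:2]+R@[.014,.1]-kn]
o=least_squares(f,[*S,1.73]);print(o.x,o.fun.round(4))
E
```

```text
peg [ 0.5366 -0.0826  0.094 ]
hinge [ 0.5591 -0.1337  0.07  ]
knob [ 0.3642 -0.0614  0.104 ]
c1 [0.3254 0.0479 0.01  ]
c2 [0.5461 0.09   0.01  ]
c3 [ 0.6069 -0.1652  0.01  ]
c4 [ 0.3666 -0.2054  0.01  ]
plateTopL [ 0.4528 -0.1682  0.092 ]
plateTopR [ 0.5148 -0.1582  0.092 ]
[ 0.4644255  -0.05991092  1.73271258] [ 0.0009  0.0033 -0.0015 -0.0014  0.0005 -0.0019]
```

```bash
python3 - <<'E'
from h import *
H=np.array([.5566,-.1322]);u=np.array([.425,.905])
P=[]
peg0=H+.05*np.array([np.cos(1.967),np.sin(1.967)]);print(peg0)
P.append([*(peg0+.035*u),.15]);P.append([*(peg0+.035*u),.088]);P.append([*(peg0+.016*u),.088])
for a in np.linspace(1.967,3.333,9):
    P.append([*(H+.05*np.array([np.cos(a),np.sin(a)])+.013*u),.088])
to(P)
E
```

```text
[ 0.53730406 -0.08607336]
pos [ 0.5    -0.1169  0.2823] yaw 1.135 t 3.6 f [-0.7 -0.3  0.3]
shift
 [[ 0.0787  0.0208  0.1323]
 [ 0.0787  0.0208  0.1943]
 [ 0.0597  0.0207  0.1943]
 [ 0.0567  0.0207  0.1943]
 [ 0.0499  0.0156  0.1943]
 [ 0.0423  0.0116  0.1943]
 [ 0.0342  0.009   0.1943]
 [ 0.0258  0.0078  0.1943]
 [ 0.0173  0.008   0.1943]
 [ 0.0089  0.0097  0.1943]
 [ 0.001   0.0128  0.1943]
 [-0.0063  0.0172  0.1943]]
```

Emit:
jog_arm(rows=[[0.03, 0.008, 0.025, 0], [0.06, 0.016, 0.055, 0], [0.079, 0.021, 0.085, 0], [0.079, 0.021, 0.115, 0], [0.079, 0.021, 0.145, 0], [0.079, 0.021, 0.17, 0], [0.079, 0.021, 0.188, 0], [0.079, 0.021, 0.194, 0], [0.079, 0.021, 0.194, 0]])

```text
time: 4.35
eef_pos: [0.5515, -0.0545, 0.0866]
eef_rot: [-0.001, 0.843, 0.537, -0.001]
contact_force: [-0.4, 0.3, 0.0]
grip_width: 0.002
grasp_force: 0.0
```

```bash
python3 - <<'E'
from h import *
to([0,0,.088])
im=snap("wrist","x.png");s=r.sense();to([0,0,.088])
cv2.imwrite("pics/w2.png",cv2.resize(im[40:290,180:500,::-1],None,fx=2.4,fy=2.4))
marks("wrist",["retainer_peg","retainer_hinge"]);snap("top","y.png");marks("top",["retainer_peg"])
E
```

```text
pos [ 0.5515 -0.0545  0.0866] yaw 1.1343 t 4.35 f [-0.4  0.3  0. ]
shift
 [[-1.838e-01 -5.228e-01  4.000e-04]]
pos [ 0.5527 -0.0548  0.088 ] yaw 1.1341 t 4.4 f [ 0.5 -0.6  0.6]
shift
 [[-1.841e-01 -5.241e-01  3.000e-04]]
wrist retainer_peg []
wrist retainer_hinge []
top retainer_peg []
```

View pics/w2.png

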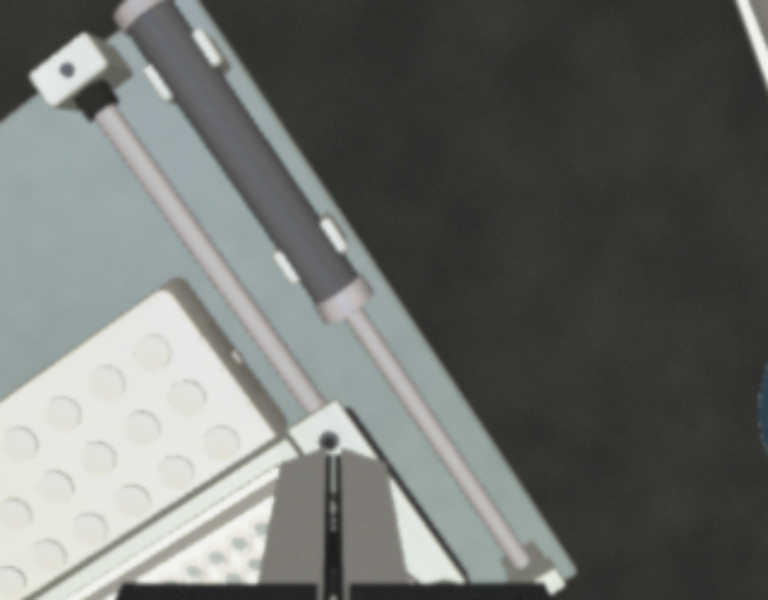

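Emit:
jog_arm(rows=[[-0.01, 0, -0.001, 0], [-0.018, 0, -0.001, 0], [-0.022, 0, -0.001, 0], [-0.029, -0.005, -0.001, 0], [-0.0365, -0.009, -0.001, 0], [-0.0445, -0.012, -0.001, 0], [-0.053, -0.013, -0.001, 0], [-0.0615, -0.013, -0.001, 0], [-0.07, -0.011, -0.001, 0], [-0.078, -0.008, -0.001, 0], [-0.083, -0.005, -0.001, 0], [-0.085, -0.0035, -0.001, 0]])

```text
time: 5.6
eef_pos: [0.514, -0.132, 0.089]
eef_rot: [0.0, 0.844, 0.537, 0.0]
contact_force: [1.3, 0.1, 0.1]
grip_width: 0.005
grasp_force: 0.0
```

```bash
python3 - <<'E'
from h import *
to([0,0,.088]);print(r.sense()["torque"])
im=snap("scene","x.png");
cv2.imwrite("pics/s2.png",cv2.resize(im[140:300,270:450,::-1],None,fx=3.5,fy=3.5))
marks("scene",["retainer_peg","retainer_hinge","push_plate"])
E
```

```text
pos [ 0.514 -0.132  0.089] yaw 1.1327 t 5.6 f [1.3 0.1 0.1]
shift
 [[-0.0986 -0.5215  0.0006]]
[-0.04121031  0.09454337 -0.00605106]
scene retainer_peg [(0.64, [0.5363, -0.0824, 0.0948]), (0.44, [0.4737, -0.1184, 0.0478])]
scene retainer_hinge [(0.56, [0.558, -0.1353, 0.0653])]
scene push_plate [(0.68, [0.4853, -0.1731, 0.0727])]
```

View pics/s2.png

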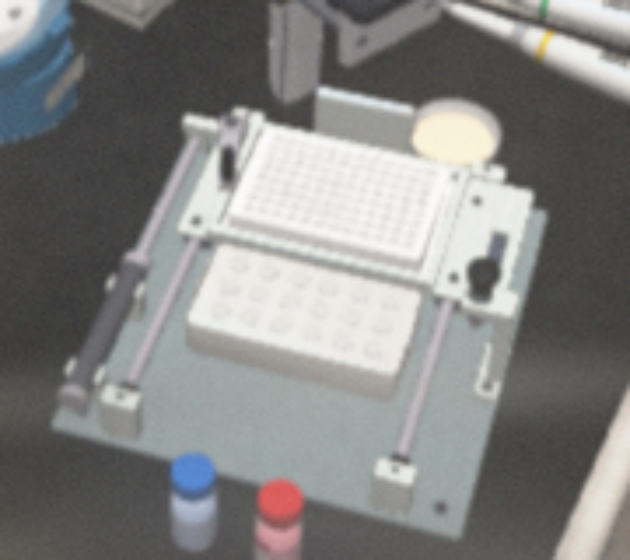

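```bash
python3 - <<'E'
from h import *
for P in [(.514,-.132,.075),(.551,-.054,.075),(.5,-.118,.268),(.536,-.083,.094),(.514,-.132,.17)]: print(P,px("scene",P).round(0),px("top",P).round(0),px("wrist",P).round(0))
im=snap("scene","s3.png");to([0,0,.088]);t=snap("top","t3.png")
cv2.imwrite("pics/m3.png",cv2.resize(np.vstack([im[:,:,::-1],t[:,:,::-1]]),(480,600)))
E
```

```text
(0.514, -0.132, 0.075) [353. 179.] [360. 216.] [319. 222.]
(0.551, -0.054, 0.075) [321. 197.] [326. 201.] [320.  92.]
(0.5, -0.118, 0.268) [360. 113.] [363. 220.] [203. 611.]
(0.536, -0.083, 0.094) [334. 184.] [339. 206.] [318. 148.]
(0.514, -0.132, 0.17) [355. 146.] [364. 214.] [320. 301.]
pos [ 0.5137 -0.1303  0.0888] yaw 1.134 t 5.85 f [-0.3  0.7 -0.3]
shift
 [[-0.0992 -0.5206  0.001 ]]
```

View pics/m3.png

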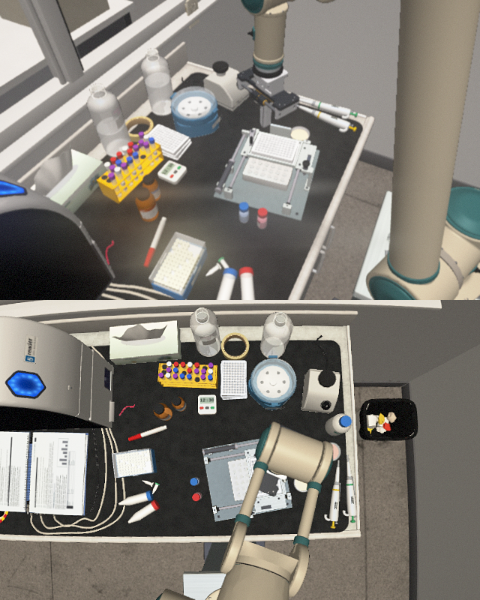

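The retainer hasn't moved: the peg is still at crop (228,165), and the shut fingers seem to end at crop (295,100), higher than I assumed. I'll mark predicted heights along the tool axis to measure the real tip.

```bash
python3 - <<'E'
from h import *
s=r.sense();p=s["eef_pos"];R=Ro.from_quat(np.array(s["eef_rot"])[[1,2,3,0]]).as_matrix()
out=[]
for cam,(x0,y0) in (("wrist",(260,160)),("scene",(300,110))):
    im=snap(cam,"x.png")[:,:,::-1].copy();f=5
    b=cv2.resize(im[y0:y0+110,x0:x0+80+20],None,fx=4,fy=5)
    for d,c in ((.014,(0,0,255)),(0,(0,255,0)),(-.014,(255,0,0)),(-.028,(255,0,255))):
        for dx in(-.008,.008):
            q=px(cam,p+R@[dx,0,d]);cv2.circle(b,(int((q[0]-x0)*4),int((q[1]-y0)*5)),3,c,-1)
    out.append(b)
cv2.imwrite("pics/z1.png",np.hstack(out));print(out[0].shape)
E
```

```text
(550, 400, 3)
```

View pics/z1.png

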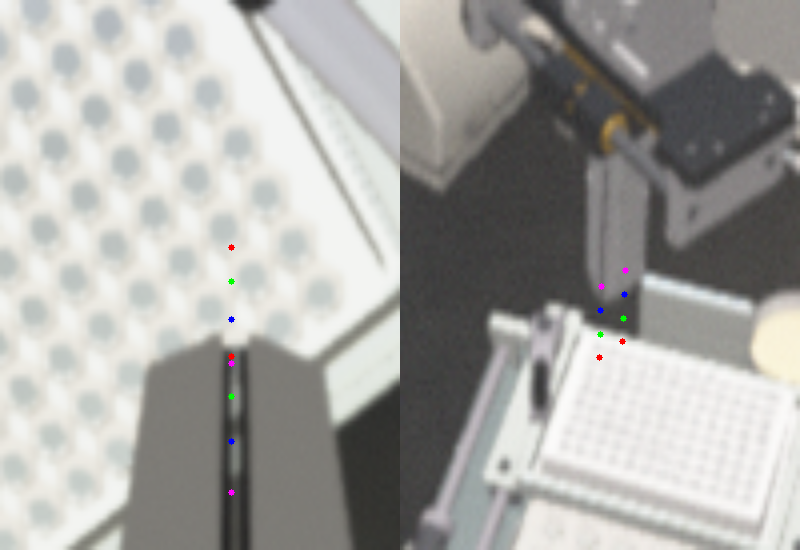

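Both cameras put the tip about 24 mm behind the reported TCP, near z = 0.113. The sweep passed over the peg and moved nothing. I'll go back and work 34 mm lower.

Emit:
jog_arm(rows=[[0.02, 0.001, 0, 0], [0.045, 0.002, 0, 0], [0.07, 0.003, 0, 0], [0.085, 0.0035, 0, 0], [0.087, 0.0035, 0.005, 0], [0.087, 0.0035, 0.015, 0], [0.087, 0.0035, 0.025, 0], [0.087, 0.0035, 0.034, 0], [0.087, 0.0035, 0.034, 0]])

```text
time: 6.75
eef_pos: [0.551, -0.0537, 0.0522]
eef_rot: [-0.002, 0.844, 0.537, -0.002]
contact_force: [-0.4, -0.3, -0.0]
grip_width: 0.004
grasp_force: 0.0
```

```bash
python3 - <<'E'
from h import *
to([0,0,.055])
s=r.sense();p=s["eef_pos"];R=Ro.from_quat(np.array(s["eef_rot"])[[1,2,3,0]]).as_matrix()
out=[]
for cam,(x0,y0) in (("wrist",(260,100)),("scene",(290,110))):
    im=snap(cam,"x.png")[:,:,::-1].copy()
    b=cv2.resize(im[y0:y0+150,x0:x0+100],None,fx=4,fy=4)
    for d,c in ((-.014,(255,0,0)),(-.028,(255,0,255))):
        for dx in(-.008,.008):
            q=px(cam,p+R@[dx,0,d]);cv2.circle(b,(int((q[0]-x0)*4),int((q[1]-y0)*4)),2,c,-1)
    out.append(b)
cv2.imwrite("pics/z2.png",np.hstack(out))
marks("scene",["retainer_peg","retainer_hinge"])
E
```

```text
pos [ 0.551  -0.0537  0.0522] yaw 1.1327 t 6.75 f [-0.4 -0.3 -0. ]
shift
 [[-1.851e-01 -5.217e-01  2.000e-04]]
scene retainer_peg [(0.4, [0.5384, -0.0836, 0.0909])]
scene retainer_hinge []
```

View pics/z2.png

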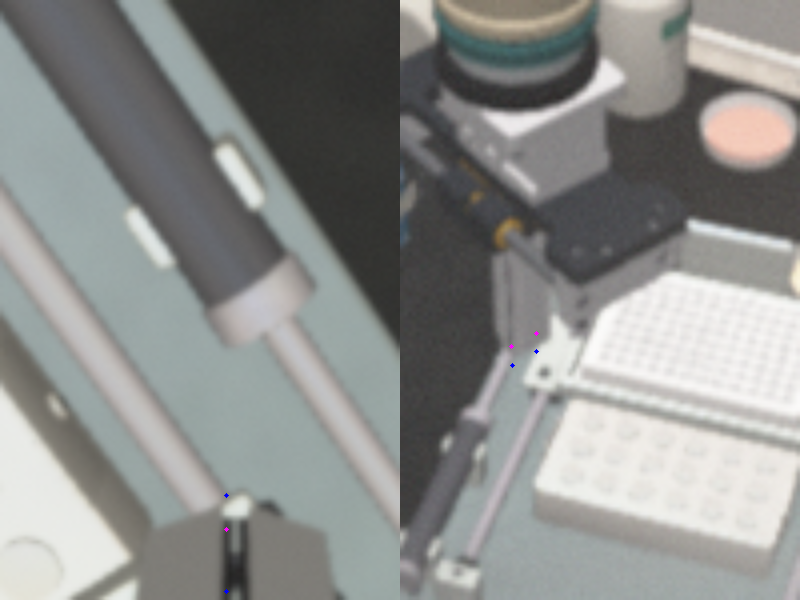

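Tip is now at about 0.078 (scene crop (515,350)), beside the peg. Sweeping now.

Emit:
jog_arm(rows=[[-0.01, 0, 0, 0], [-0.02, 0, 0, 0], [-0.026, -0.002, 0, 0], [-0.032, -0.006, 0, 0], [-0.039, -0.009, 0, 0], [-0.0465, -0.012, 0, 0], [-0.055, -0.013, 0, 0], [-0.0635, -0.013, 0, 0], [-0.072, -0.011, 0, 0], [-0.08, -0.008, 0, 0], [-0.085, -0.005, 0, 0], [-0.087, -0.0035, 0, 0]])

```text
time: 7.95
eef_pos: [0.5132, -0.1307, 0.0548]
eef_rot: [-0.001, 0.844, 0.536, 0.0]
contact_force: [-1.8, 5.5, 3.4]
grip_width: 0.002
grasp_force: 2.9
```

```bash
python3 - <<'E'
from h import *
to([0,0,.055]);snap("scene","x.png");print(r.sense()["contact_force"],r.sense()["torque"])
marks("scene",["retainer_peg","retainer_hinge","push_plate","well_plate"])
for c in("top","wrist"): r.camera(c);marks(c,["retainer_peg","retainer_hinge"])
print(px("scene",(.5077,-.1415,.094)),px("scene",(.536,-.083,.094)))
E
```

```text
pos [ 0.5132 -0.1307  0.0548] yaw 1.1319 t 7.95 f [-1.8  5.5  3.4]
shift
 [[-0.0998 -0.52    0.0007]]
[-0.06589993  3.30029663  2.26458748] [ 0.5184688   0.37940014 -0.02285355]
scene retainer_peg [(0.56, [0.5075, -0.1419, 0.0925])]
scene retainer_hinge [(0.82, [0.5544, -0.1352, 0.0624])]
scene push_plate []
scene well_plate [(0.78, [0.4734, -0.1177, 0.0501])]
top retainer_peg []
top retainer_hinge []
wrist retainer_peg []
wrist retainer_hinge [(0.75, [0.5566, -0.1359, 0.0607])]
[357.72756851 171.20355397] [333.77491222 183.97158759]
```

Emit:
jog_arm(rows=[[0, 0, -0.003, 0], [-0.0016, 0.0012, -0.003, 0], [-0.0016, 0.0012, -0.003, 0], [-0.0016, 0.0012, -0.003, 0]])

```text
time: 8.83
eef_pos: [0.5139, -0.1309, 0.0579]
eef_rot: [-0.001, 0.844, 0.537, 0.001]
contact_force: [-0.6, 6.4, -0.0]
grip_width: 0.004
grasp_force: 3.0
```

Emit:
jog_arm(rows=[[0.004, -0.003, 0, 0], [0.012, -0.009, 0, 0], [0.02, -0.012, 0, 0], [0.02, -0.012, -0.02, 0], [0.02, -0.012, -0.05, 0], [0.02, -0.012, -0.08, 0], [0.02, -0.012, -0.1, 0], [0.02, -0.012, -0.1, 0]])

```text
time: 9.5
eef_pos: [0.5152, -0.1103, 0.1629]
eef_rot: [0.004, 0.843, 0.537, 0.003]
contact_force: [0.6, -0.4, 1.2]
grip_width: 0.004
grasp_force: 0.0
```

```bash
python3 - <<'E'
from h import *
for c in("scene","wrist"):
    snap(c,"x.png");marks(c,["retainer_peg","retainer_hinge","push_plate"])
S=np.array([0.4644,-0.0605]);y=1.733;x=np.array([np.cos(y),np.sin(y)])
print(S-.1155*x, x)
to([[*(S-.15*x),.16],[*(S-.15*x),.049],[*(S-.1155*x-.008*x),.049],[*(S-.0075*x-.008*x),.049]],1.733)
E
```

```text
scene retainer_peg [(0.53, [0.5069, -0.1396, 0.092])]
scene retainer_hinge [(0.65, [0.5561, -0.1338, 0.0661])]
scene push_plate [(0.76, [0.4819, -0.1731, 0.0735])]
wrist retainer_peg [(0.92, [0.5096, -0.141, 0.0921]), (0.56, [0.5577, -0.1339, 0.0613])]
wrist retainer_hinge [(0.67, [0.5568, -0.1324, 0.0597])]
wrist push_plate [(0.59, [0.4104, 0.1051, 0.0005])]
[ 0.48305248 -0.17448392] [-0.16149334  0.9868738 ]
pos [ 0.5109 -0.1091  0.1566] yaw 1.1338 t 9.9 f [-0.1 -0.2 -0.5]
shift
 [[-0.0995  0.0219 -0.0034]
 [-0.0994  0.0222  0.1076]
 [-0.0776  0.0072  0.1076]
 [ 0.0116 -0.0537  0.1078]]
roll -0.599
```

The retainer is at its stop: 6 N resistance, and the peg is at about 1.58 rad. Next, move outside the push plate.

Emit:
jog_arm(rows=[[-0.02, 0.005, 0, -0.1], [-0.045, 0.01, 0, -0.2], [-0.07, 0.017, 0, -0.3], [-0.095, 0.024, 0, -0.4], [-0.108, 0.028, 0, -0.5], [-0.108, 0.028, 0.02, -0.599], [-0.108, 0.028, 0.05, -0.599], [-0.108, 0.028, 0.08, -0.599], [-0.108, 0.028, 0.1, -0.599], [-0.108, 0.028, 0.107, -0.599], [-0.108, 0.028, 0.107, -0.599]])

```text
time: 10.82
eef_pos: [0.4896, -0.2182, 0.0487]
eef_rot: [-0.003, 0.648, 0.762, -0.0]
contact_force: [-0.1, -0.4, 0.8]
grip_width: 0.006
grasp_force: 0.0
```

```bash
python3 - <<'E'
from h import *
S=np.array([0.4644,-0.0605]);y=1.733;x=np.array([np.cos(y),np.sin(y)])
to([[*(S-.1155*x-.008*x),.049],[*(S-.0075*x-.008*x),.049]],1.733)
im=snap("wrist","x.png")[:,:,::-1];sc=snap("scene","y.png")[:,:,::-1]
marks("scene",["push_plate"]);marks("wrist",["push_plate","retainer_peg"])
cv2.imwrite("pics/p1.png",np.hstack([cv2.resize(im[100:300,220:420],(400,400)),cv2.resize(sc[110:210,310:410],(400,400))]))
E
```

```text
pos [ 0.4896 -0.2182  0.0487] yaw 1.7326 t 10.82 f [-0.1 -0.4  0.8]
shift
 [[ 0.0362  0.0006 -0.0002]
 [ 0.1442  0.0006  0.0002]]
roll -0.0
scene push_plate [(0.78, [0.4861, -0.1747, 0.0712])]
wrist push_plate [(0.69, [0.484, -0.1782, 0.0745])]
wrist retainer_peg [(0.86, [0.5076, -0.139, 0.0993])]
```

View pics/p1.png

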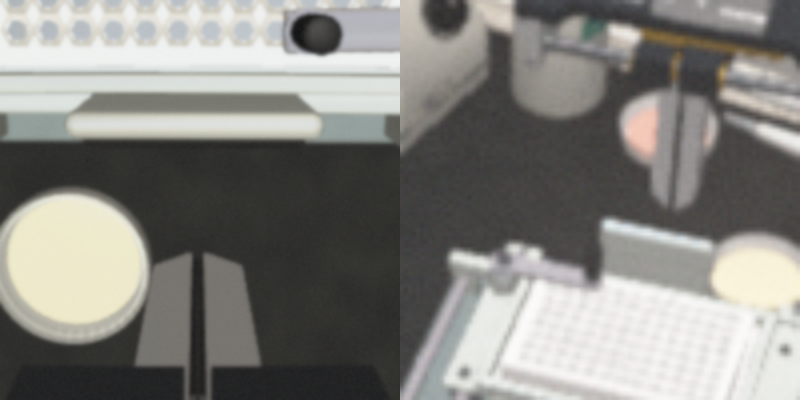

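Wrist crop: the arm lies straight across (peg at (315,35)), and the fingertips at (197,255) are centred on the push plate (65–320, row 120). Pushing.

Emit:
jog_arm(rows=[[0.012, 0, 0, 0], [0.024, 0, 0, 0], [0.032, 0, 0, 0], [0.038, 0, 0, 0], [0.046, 0, 0, 0], [0.056, 0, 0, 0], [0.066, 0, 0, 0], [0.076, 0, 0, 0], [0.086, 0, 0, 0], [0.096, 0, 0, 0], [0.106, 0, 0, 0], [0.116, 0, 0, 0]])

```text
time: 12.07
eef_pos: [0.473, -0.1065, 0.0515]
eef_rot: [0.002, 0.647, 0.763, -0.002]
contact_force: [-1.1, -7.4, -0.7]
grip_width: 0.006
grasp_force: 3.5
```

Emit:
jog_arm(rows=[[0.008, 0, 0, 0], [0.016, 0, 0, 0], [0.021, 0, 0, 0], [0.025, 0, 0, 0], [0.028, 0, 0, 0], [0.03, 0, 0, 0], [0.03, 0, 0, 0]])

```text
time: 12.65
eef_pos: [0.4684, -0.0777, 0.0515]
eef_rot: [0.003, 0.646, 0.763, -0.002]
contact_force: [-0.4, -8.7, -0.6]
grip_width: 0.005
grasp_force: 4.3
```

```bash
python3 - <<'E'
from h import *
S=np.array([0.4644,-0.0605]);y=1.733;x=np.array([np.cos(y),np.sin(y)])
to([[*(S-.0075*x-.008*x),.049]],1.733)
for c in("scene","wrist"):
    r.camera(c);marks(c,["push_plate","retainer_peg","retainer_hinge","stop_pin_knob"])
print(S-.0075*x)
E
```

```text
pos [ 0.4684 -0.0777  0.0515] yaw 1.7361 t 12.65 f [-0.4 -8.7 -0.6]
shift
 [[ 0.0021 -0.0012  0.0025]]
roll 0.003
scene push_plate [(0.89, [0.4662, -0.0679, 0.0699])]
scene retainer_peg [(0.61, [0.4914, -0.0308, 0.0924])]
scene retainer_hinge [(0.86, [0.54, -0.0272, 0.067])]
scene stop_pin_knob [(0.51, [0.3611, -0.0638, 0.1035])]
wrist push_plate [(0.69, [0.4639, -0.0696, 0.0711])]
wrist retainer_peg [(0.89, [0.4902, -0.0343, 0.0947])]
wrist retainer_hinge [(0.85, [0.5403, -0.0265, 0.0606])]
wrist stop_pin_knob [(0.77, [0.3631, -0.0602, 0.1044])]
[ 0.4656112  -0.06790155]
```

Emit:
jog_arm(rows=[[0.001, 0, 0, 0], [0.002, 0, 0, 0], [0.003, 0, 0, 0], [0.003, 0, 0, 0]])

```text
time: 13.48
eef_pos: [0.4685, -0.0776, 0.0516]
eef_rot: [0.005, 0.646, 0.764, -0.004]
contact_force: [-0.4, -15.8, -2.8]
grip_width: 0.004
grasp_force: 7.8
```

Pushing 3 mm further moved nothing, and the force rose from 9 to 16 N, so the carriage is at its stop. Letting go now, straight back.

Emit:
jog_arm(rows=[[-0.03, 0, 0, 0], [-0.07, 0, 0, 0], [-0.11, 0, 0, 0], [-0.14, 0, 0, 0], [-0.15, 0, -0.02, 0], [-0.15, 0, -0.06, 0], [-0.15, 0, -0.1, 0], [-0.15, 0, -0.12, 0], [-0.15, 0, -0.12, 0]])

```text
time: 14.23
eef_pos: [0.4945, -0.2212, 0.1763]
eef_rot: [0.005, 0.648, 0.762, 0.001]
contact_force: [0.8, -0.3, 0.8]
grip_width: 0.008
grasp_force: 0.0
```

```bash
python3 - <<'E'
from h import *
S=np.array([0.4644,-0.0605]);y=1.733;x=np.array([np.cos(y),np.sin(y)])
to([[0,0,.1]])
sc=snap("scene","y.png")[:,:,::-1];w=snap("wrist","x.png")[:,:,::-1]
for c in("scene","wrist"):
    marks(c,["push_plate","retainer_peg","retainer_hinge","well_plate","check_vial","calib_vial","petri"])
print(S-.0405*x)
cv2.imwrite("pics/f.png",cv2.resize(sc[130:310,270:450],(600,600)))
E
```

```text
pos [ 0.4945 -0.2212  0.1763] yaw 1.7329 t 14.23 f [ 0.8 -0.3  0.8]
shift
 [[ 0.2986 -0.4529  0.0707]]
scene push_plate [(0.95, [0.4741, -0.0995, 0.0714])]
scene retainer_peg [(0.73, [0.4954, -0.0631, 0.0909])]
scene retainer_hinge [(0.97, [0.5452, -0.0619, 0.0651])]
scene well_plate [(0.76, [0.4588, -0.044, 0.0482])]
scene check_vial [(0.7, [0.4593, 0.1101, 0.003])]
scene calib_vial [(0.66, [0.4073, 0.1045, -0.0041])]
scene petri [(0.78, [0.4476, -0.2471, -0.0019]), (0.3, [0.4075, 0.1032, -0.0031])]
wrist push_plate [(0.71, [0.4669, -0.0994, 0.069])]
wrist retainer_peg [(0.81, [0.4957, -0.065, 0.0904])]
wrist retainer_hinge []
wrist well_plate []
wrist check_vial [(0.37, [0.4963, -0.0664, 0.0917])]
wrist calib_vial []
wrist petri []
[ 0.47094048 -0.10046839]
```

View pics/f.png

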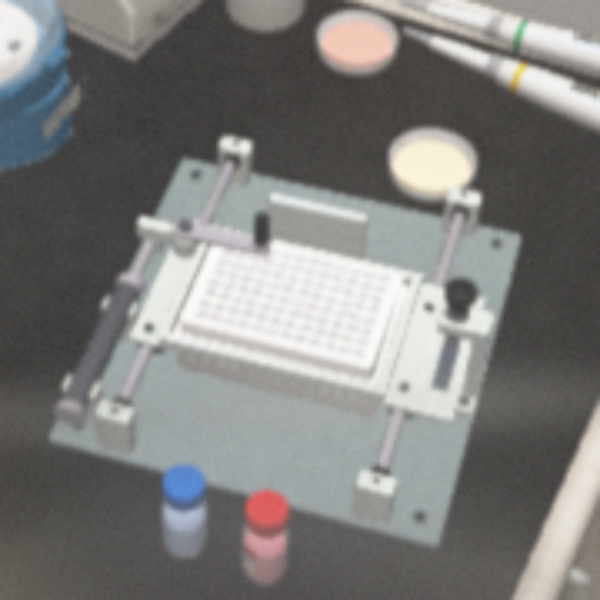

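```bash
python3 - <<'E'
from h import *
A={}
for k in range(6):
  for c in("scene","wrist","top"):
    r.camera(c)
    for n in("retainer_peg","retainer_hinge","push_plate"):
        o=r.landmark_of(c,n)
        if o and o[0]["p"]>.5: A.setdefault(n,[]).append(cw(c,o[0]["centre"]))
m={n:np.median(v,0) for n,v in A.items()}
for n in m: print(n,len(A[n]),m[n].round(4),np.std(A[n],0).round(4))
d=m["retainer_peg"]-m["retainer_hinge"];print((np.arctan2(d[1],d[0])-1.733)%6.283,np.hypot(*d[:2]))
# peg from the black blob in the wrist picture
im=r.camera("wrist").astype(int);q=px("wrist",m["retainer_peg"]);u,v=q.astype(int);print(q)
t=im[v-15:v+16,u-15:u+16].sum(2);yy,xx=np.where(t<170);print(len(xx),xx.mean()+u-15,yy.mean()+v-15,yy.min()+v-15,yy.max()+v-15)
E
```

```text
retainer_peg 15 [ 0.4973 -0.0668  0.0937] [0.008  0.0084 0.0053]
retainer_hinge 18 [ 0.544  -0.0599  0.0627] [0.0013 0.0015 0.0021]
push_plate 18 [ 0.4705 -0.1009  0.0725] [0.0022 0.0014 0.0019]
1.555689146866576 0.047240948016423194
[357.06812388   7.65605454]<stdin>:14: RuntimeWarning: Mean of empty slice.
  ret = ret.dtype.type(ret / rcount)
Traceback (most recent call last):
ValueError: zero-size array to reduction operation minimum which has no identity
```

```bash
python3 -c "
from rig import r
print(r.finish_job())"
```

```text
the job is handed in; nothing more can be done
None
```

The job is handed in, with no verdict returned: the retaining arm was swung to its stop, then the carriage was pushed to its inner stop and let go. It sprang back and latched at about 0.075 m over the magnet, and the vials and petri dish stayed where they were.

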